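# Bring the sprung bench magnifier over a spectacle arm and hold it

## Robot

A 6-joint arm with a two-finger parallel gripper is mounted at the origin on the work surface. World frame = base frame: x ahead of the robot, y to its left, z up, the work surface at z = 0. Lengths are in mm, angles in rad, forces in N, time in s.
With the tool pointing down it reaches from about 350 to 875 mm from the base axis. Payload 4.2 kg.
Tool frame: the origin (TCP) lies at the very end of the fingers, on their centre line; the grasp point (between the pads) lies 19 mm behind it; z points along the fingers, y is the direction in which the jaws open and shut (so a half turn about z gives the same grasp; the last joint's range is limited). The gripper opens to 85 mm and grips with 20 to 120 N. Pads are 22 mm wide; open, the fingers measure 114 mm over their backs; the gripper's body (76 mm by 85 mm) begins 54 mm behind the grasp point. The pads swing forward as they close: fully open they stand 13 mm farther back than shut.
Start: joints at [-0.927, 0.385, 0.008, 0, -1.194, -0.259], TCP at [234.622, -579.268, 231.312] pointing down, gripper open.
Joint ranges: [-3.14, 3.14], [-1.21, 2.06], [-1.07, 1.41], [-3.16, 2.05], [-2.99, -0.16], [-3.1, 3.1]. Speed limits (rad/s): [2.79, 2.79, 3.14, 3.14, 3.14, 3.14].

## Interface

Orientations are given as a unit quaternion [x, y, z, w].
In Python, from bench import arm, optics, job gives the robot as it stands.
- The arm moves only by the tool send_rows, never from a script. Its argument "steps" is a list that holds one entry, the list of rows, each a list of 5 numbers: the shift along the tool's x, y, z in cm, then the turn about the tool's z in rad, then the opening, from 0 (shut) to 1 (fully open). A call has 1 to 10 rows; each row shifts and turns the pose as measured when the row begins, along the tool's axes as they then stand; what a row does not reach is not made up. A row lasts 1/12 s, in which the tool goes at most 41.7 mm and 7.16 degrees, less where a joint would pass 70% of its speed; a pose out of reach is approached as far as the arm can. A call with a gripper value outside its range is refused whole. The fingers move at their own pace and stop on an object; the grip force is fixed at half the most. Time passes only in rows, so rows that do not move let the fingers close. It gives the time, the measured TCP pose, the force and the opening at its end, in the units of the state.
- arm.read_state(): the state, without advancing time (a new reading comes with each control period).
- optics.get_image(name): name is "scene" or "top" or "wrist"; returns (picture, depth): 384x512x3 uint8, blue, green, red; 384x512 float32, mm along the optical axis (not along the pixel's ray), 0 where there is no reading.
- optics.get_calibration(name): a dict with "K" (3x3 intrinsics, pixels), "rvec" (rotation vector, rad) and "tvec" (3), from world to camera coordinates, as OpenCV has them; the wrist camera has in their place "hand_eye" (4x4, takes a point from camera to tool coordinates, whose origin is the TCP and whose axes are the flange's). Camera axes: x right, y down, z forward; pixel columns grow to the right and rows downward; lengths in mm; the calibration is good to about 2 mm. A picture is of the moment at which its call begins: read the wrist's pose just before it. get_calibration takes no time and is no camera call.
- job.job_done(): hands the job in, once; it reports no verdict.
The state is a dict: "clock": time; "joints": joint angles; "joint_vel": joint speeds; "joint_efforts": joint torques, N m; "position": TCP position; "ee_rot": TCP orientation; "contact_force": force on the tool from outside, world axes, zero at the start; "wrist_torque": the same for the moment, N m; "gripper_width": finger opening in mm.
Only numpy, scipy, OpenCV 4.12 (cv2) and the standard library are available. Lean on these libraries where they do the work, as an engineer would, in place of code of your own. Each camera call takes 0.05 s, during which the arm holds its last target. There are 200 camera calls.

## Task

Lay the loose blue spectacle arm flat in the two notches of the rest, centred (either way round), and let go of it. Then take the orange knob, pull the magnifier's sprung telescoping rod out until its red pointer stands over the yellow length mark, and finish while still holding it there, steady against the spring, so that a colleague can look through the lens. Leave the jar, the grey bin, the screwdriver and the spare spectacle front alone.

Things in the scene. Friction and masses are not known exactly. Their poses are not given: they have to be found in the camera images.
- temple_mid (a point): Loose blue spectacle arm, lying flat, about 30 g: straight bar 110 mm long, 12 mm wide, 8 mm thick; past its +x end a 30 mm ear tip bends 20 degrees sideways (in the flat plane, to -y); 8 mm brass hinge stub at the -x end. Point: centre of the straight bar, half-way up (4 mm over the bench). x along the bar, z up. Grasp here across the 12 mm width.
- notches (a point): Fixed rest: two white notched blocks on a 6 mm plate. Point: midway between the notches at floor level, 30 mm over the bench. x: along both notches (the arm lies along it) and the rod's pull-out way; z up. Blocks 10 mm long, centred 39 mm either side along x (68 mm free between for fingers). Notches 18 mm wide, open on top, walls 10 mm high, 8 mm thick. A laid arm's centre is 4 mm above the point.
- mark (a point): Yellow length mark: a yellow band 12 mm wide (in x) and 30 mm long (in y) on top of a small black plate on a post of the rest, 93 mm over the bench. This point is the centre of the band's top; x is the rod's pull-out direction, z up. It lies on the far side of the rod from the notches.
- pointer (a point): Tip region of the red pointer, a 3 mm wide bar sticking out sideways from the rod at the knob, 100 mm over the bench; it moves with the rod and passes about 6 mm above the yellow band. Same axes as the mark: pulled to length when it is level with the mark along x, that is within the 12 mm band.
- knob (a point): Orange upright knob on the rod's end, to pull by: round post 22 mm in diameter from 111 to 157 mm over the bench, with a cap 30 mm in diameter on top (to 164 mm). Point: on the post's axis at the height to grip (134 mm), moving with the rod; x is the pull-out direction, z up. Can be pinched from above in any yaw. Its block, 28 x 26 mm, is below it down to 89 mm.
- lens (a point): Centre of the clear round magnifier lens, 68 mm across over its black rim, 100 mm over the bench, carried by the rod on a side arm 100 mm from the knob towards the rest's notch side (+y). It passes 50 mm or more above the laid arm. With the rod at the mark it stands over the notches; home, it leaves 15 mm or more to an arm being laid there.
- rod (a joint): How far the rod is pulled out of its fixed tube, m: 0 is home (its start), stop at 0.20. An inner spring draws it home: 3.6 N at 0, growing 60 N per m (12 to 14 N at the mark), plus about 1 N friction; let go, it springs back. The mark lies 0.135 to 0.175 m from home. Straight level pull.
- jar: Bystander: small closed jar, 48 mm in diameter, 70 mm tall. Origin at the centre of its underside.
- bin: Bystander: open grey parts bin, 80 x 120 x 45 mm. Origin at the centre of its underside.
- screwdriver: Bystander: screwdriver lying on the bench, 150 mm long, along its x.
- spare_front: Bystander: grey spectacle front lying flat, about 125 mm along its y, 48 mm along x, 6 mm thick.
- temple: The blue spectacle arm again, with its origin on its underside, below temple_mid.
Mind the look-alikes: they are no part of the job. There is more than one size of the temple; the job needs the larger.

How it is judged:
By the outcome, as a careful person would: the job done as asked, in the order asked, and still so for the second after the job is handed in, while the arm keeps its last pose, push and grip.
It also fails if it takes over 58 s, if anything falls off the work surface, if the arm or the gripper's body presses on something with over 40 N, if the wrist force passes 120 N, or if a joint passes its speed limit or range.

## Working session

There is one attempt and no reset: what is moved stays moved. The work goes in short steps, Python scripts to look and compute and a tool call to move; the robot and the scene stay as the last step left them, time stands still between calls to the robot, and variables do not carry over. Pictures are saved under pics/ and viewed, about 8 in all and at most 12, crops included, and the job is handed in when it is done.

Besides the shell and the picture viewer there is one more tool, called after "Request:" as name(argument=value, ...), one argument or row to a line, values as JSON. send_rows: Moves the arm, as the interface text tells. Its arguments: {"type":"object","properties":{"steps":{"type":"array","items":{"type":"array","items":{"type":"array","items":{"type":"number"}}}}},"required":["steps"]}

```bash
mkdir -p pics
cat > h.py <<'E'
import numpy as np, cv2
from scipy.spatial.transform import Rotation as R
from bench import arm, optics, job
def shot(name):
    s=arm.read_state(); im,d=optics.get_image(name); c=optics.get_calibration(name)
    K=np.array(c["K"],float)
    if name=="wrist":
        T=np.eye(4);T[:3,:3]=R.from_quat(s["ee_rot"]).as_matrix();T[:3,3]=s["position"]
        M=T@np.array(c["hand_eye"])
    else:
        E=np.eye(4);E[:3,:3]=cv2.Rodrigues(np.array(c["rvec"],float))[0];E[:3,3]=np.ravel(c["tvec"]);M=np.linalg.inv(E)
    return im,d,K,M
def xyz(d,K,M):
    v,u=np.mgrid[:d.shape[0],:d.shape[1]]
    P=np.stack([(u-K[0,2])/K[0,0]*d,(v-K[1,2])/K[1,1]*d,d],-1)
    return P@M[:3,:3].T+M[:3,3]
def ray(u,v,K,M,z):
    r=M[:3,:3]@np.array([(u-K[0,2])/K[0,0],(v-K[1,2])/K[1,1],1]);o=M[:3,3]
    return o+r*(z-o[2])/r[2]
E
python3 - <<'E'
from h import *
s=arm.read_state();print(s)
a=[]
for n in("scene","top"):
    im,d,K,M=shot(n);np.savez(n+".npz",im=im,d=d,K=K,M=M);cv2.imwrite(f"pics/{n}.png",im);print(n,M.round(2).tolist(),K.tolist())
E
```

```text
{'clock': 0.0, 'joints': array([-9.27407132e-01,  3.85534905e-01,  6.60270540e-03, -5.45387550e-04,
       -1.19399983e+00, -2.58624985e-01]), 'joint_vel': array([-0.00151986, -0.00042439,  0.00068981, -0.00061936, -0.00077594,
        0.00013257]), 'joint_efforts': array([ 2.29290317e-04, -3.92287266e+01,  1.88404030e+01,  4.18620363e+00,
       -4.61168034e-03,  2.42502074e-05]), 'position': array([ 234.40178954, -578.72998507,  230.21872897]), 'ee_rot': array([-1.91098727e-01,  9.81570207e-01,  1.07155058e-03, -2.37333896e-04]), 'contact_force': array([-0.46211707, -0.21158886, -0.90100964]), 'wrist_torque': array([-0.0533548 ,  0.02750989,  0.01131231]), 'gripper_width': 85.37515418005843}
scene [[-0.73, 0.44, -0.53, 1005.32], [0.69, 0.47, -0.55, 598.17], [0.01, -0.77, -0.64, 722.26], [0.0, 0.0, 0.0, 1.0]] [[394.9394260400806, 0.0, 256.5060262192648], [0.0, 394.9394260400806, 192.940375870827], [0.0, 0.0, 1.0]]
top [[-0.0, -1.0, 0.04, 446.09], [-1.0, 0.0, 0.0, 74.3], [-0.0, -0.04, -1.0, 1463.02], [0.0, 0.0, 0.0, 1.0]] [[418.5970821824909, 0.0, 257.9281080503394], [0.0, 418.5970821824909, 195.74778867587563], [0.0, 0.0, 1.0]]
```

View pics/top.png

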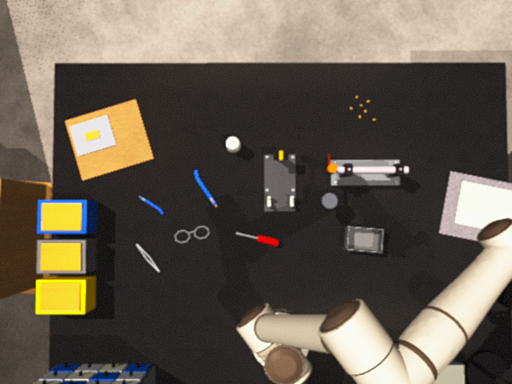

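View pics/scene.png

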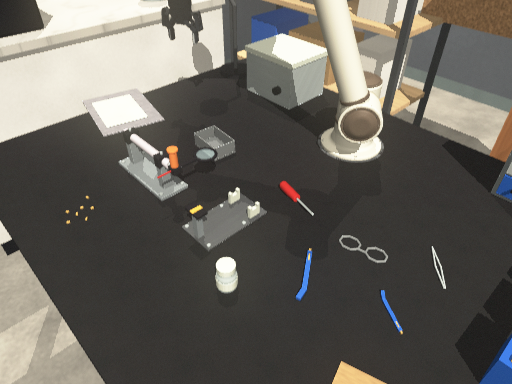

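Top view: the large blue arm runs from (196,171) to (216,207), and the small one is at (150,204). The rest's notches are at about (270,201) and (292,201). The mark is at (281,155), the knob at (332,168) and the lens at (330,201). The pull direction is image-left, roughly world +y.

Run:
```python
from h import *
def ld(n):
    z=np.load(n+".npz");return z["im"],z["d"],z["K"],z["M"]
im,d,K,M=ld("top")
P=xyz(d,K,M);hsv=cv2.cvtColor(im,cv2.COLOR_BGR2HSV)
def cc(lo,hi,box,z,nm):
    m=cv2.inRange(hsv,lo,hi);k=np.zeros_like(m);x0,y0,x1,y1=box;k[y0:y1,x0:x1]=m[y0:y1,x0:x1]
    n,l,st,c=cv2.connectedComponentsWithStats(k)
    for i in range(1,n):
        if st[i,4]>5:
            print(nm,st[i].tolist(),c[i].round(1),"ray",ray(*c[i],K,M,z).round(1),"depth",np.median(P[l==i],0).round(1))
    return k
k=cc((95,120,60),(125,255,255),(130,160,225,220),8,"blue")
k[:,:185]=0
v,u=np.nonzero(k);Q=np.array([ray(a,b,K,M,8)[:2] for a,b in zip(u,v)])
np.save("Q.npy",Q)
vx,vy,x0,y0=cv2.fitLine(Q.astype(np.float32),cv2.DIST_L2,0,.01,.01).ravel()
t=(Q-[x0,y0])@[vx,vy];n=(Q-[x0,y0])@[-vy,vx]
print("line",vx,vy,x0,y0,t.min(),t.max())
for a in np.arange(-90,90,12):
    s=(t>=a)&(t<a+12)
    if s.any():print(a,n[s].mean().round(1),s.sum())
cc((20,120,100),(35,255,255),(260,140,300,170),93,"mark")
cc((5,150,120),(18,255,255),(315,150,350,185),164,"knob")
k=cc((0,0,170),(180,60,255),(255,185,305,215),40,"blocks")
cc((0,120,100),(4,255,255),(315,145,350,185),100,"ptr")
big=cv2.resize(np.vstack([im[135:220,180:350]]),None,fx=4.5,fy=4.5,interpolation=cv2.INTER_CUBIC);cv2.imwrite("pics/c1.png",big)
s=(P[:,:,2]>2)&(P[:,:,2]<12);s[:150]=0;s[216:]=0;s[:,:260]=0;s[:,302:]=0
v,u=np.nonzero(s);print("plate",cv2.minAreaRect(P[s][:,:2].astype(np.float32)),s.sum())
```

```text
blue [193, 169, 24, 38, 213] [203.  186.1] ray [533.9 268.    8. ] depth [534.1 269.1   6. ]
blue [140, 196, 4, 4, 9] [141.4 197.1] ray [495.6 482.    8. ] depth [496.1 482.4   2.6]
blue [143, 198, 22, 17, 106] [154.3 206.1] ray [464.3 437.    8. ] depth [464.7 436.6   3.5]
line 0.85424536 0.51987004 533.976 267.99072 -77.53071861148416 65.58147036568283
-78 -1.7 15
-66 -1.3 8
-54 -1.2 14
-42 -0.2 19
-30 0.2 20
-18 0.6 19
-6 1.5 19
6 1.4 19
18 2.3 19
30 2.7 20
42 -0.9 21
54 -4.6 20
mark [278, 150, 6, 11, 55] [280.8 154.9] ray [631.6   1.3  93. ] depth [630.9   0.7  92.9]
knob [326, 163, 11, 10, 42] [331.  167.6] ray [ 582. -151.  164.] depth [ 581.2 -151.   161.7]
blocks [266, 189, 3, 2, 6] [267.  189.5] ray [520.3  45.7  40. ] depth [522.   45.1   7.9]
blocks [267, 196, 4, 11, 42] [268.5 201. ] ray [481.2  40.7  40. ] depth [481.4  41.8  32. ]
blocks [290, 196, 4, 11, 41] [291.5 200.8] ray [481.8 -37.4  40. ] depth [481.5 -38.7  30.6]
ptr [328, 154, 3, 10, 20] [328.6 158.3] ray [ 619.2 -154.3  100. ] depth [ 626.  -162.3   51.6]
plate ((547.1141967773438, -2.3465652465820312), (143.5648193359375, 227.67027282714844), 89.97235870361328) 1734
```

View pics/c1.png

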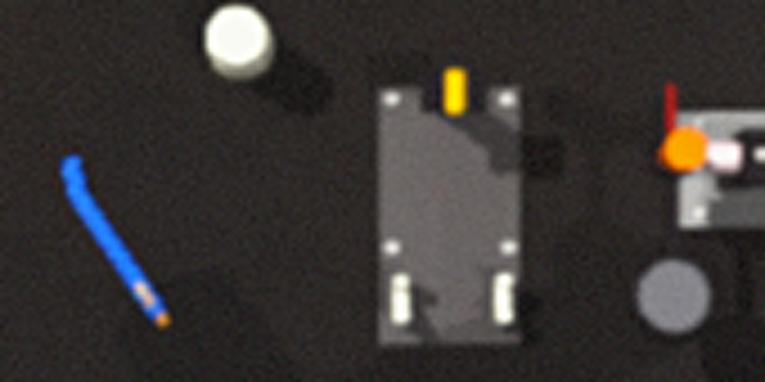

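The measurements fit the given sizes: the notch blocks are 78 mm apart and the mark is at z≈93. The knob is about 152 mm from the mark along +y. I'm moving above the arm.

Request:
send_rows(
  steps=[
    [[-2.62,3.04,0,0,1],[-2.62,3.04,0,0,1],[-2.62,3.04,0,0,1],[-2.62,3.04,0,0,1],[-2.62,3.04,0,0,1],[-2.62,3.04,0,0,1],[-2.62,3.04,0,0,1],[-2.62,3.04,0,0,1],[-2.62,3.04,0,0,1],[-2.62,3.04,0,0,1]],
  ],
)

```text
clock: 0.93
position: [363.7, -189.9, 223.8]
ee_rot: [-0.183, 0.983, 0.005, -0.004]
contact_force: [0.5, -0.4, -0.5]
gripper_width: 85.4
```

Request:
send_rows(
  steps=[
    [[-2.62,3.04,0,0,1],[-2.62,3.04,0,0,1],[-2.62,3.04,0,0,1],[-2.62,3.04,0,0,1],[-2.62,3.04,0,0,1],[-2.62,3.04,0,0,1],[-2.62,3.04,0,0,1],[-2.62,3.04,0,0,1],[-2.62,3.04,0,0,1],[-2.62,3.04,0,0,1]],
  ],
)

```text
clock: 1.77
position: [495.0, 205.6, 225.9]
ee_rot: [-0.185, 0.983, 0.005, -0.004]
contact_force: [1.2, -0.9, 0.7]
gripper_width: 85.2
```

Request:
send_rows(
  steps=[
    [[-2.0,2.0,0,0,1],[-1.9,2.0,0,0,1],[0,0,0,-0.11,1],[0,0,0,-0.1,1],[0,0,0,0,1]],
  ],
)

```text
clock: 2.18
position: [518.1, 268.9, 221.2]
ee_rot: [-0.296, 0.955, 0.005, -0.006]
contact_force: [-0.2, 0.6, -1.0]
gripper_width: 84.8
```

```bash
cat >> h.py <<'E'
def temple(im,d,K,M,zp):
    hsv=cv2.cvtColor(im,cv2.COLOR_BGR2HSV);m=cv2.inRange(hsv,(95,120,50),(125,255,255))
    n,l,st,c=cv2.connectedComponentsWithStats(m);i=1+np.argmax(st[1:,4]);m=l==i
    v,u=np.nonzero(m);return np.array([ray(a,b,K,M,zp)[:2] for a,b in zip(u,v)]),st[i]
def totool(dw):
    s=arm.read_state();return R.from_quat(s["ee_rot"]).as_matrix().T@np.array(dw,float)/10
E
python3 - <<'E'
from h import *
s=arm.read_state();print(s["position"],s["ee_rot"])
im,d,K,M=shot("wrist");cv2.imwrite("pics/w1.png",im)
print(M.round(2).tolist(), np.median(d))
Q,st=temple(im,d,K,M,8);print(st)
vx,vy,x0,y0=cv2.fitLine(Q.astype(np.float32),cv2.DIST_HUBER,0,.01,.01).ravel()
if vx<0:vx,vy=-vx,-vy
t=(Q-[x0,y0])@[vx,vy];n=(Q-[x0,y0])@[-vy,vx]
print(vx,vy,x0,y0,t.min(),t.max(),np.degrees(np.arctan2(vy,vx)))
for a in np.arange(-90,90,10):
    q=(t>=a)&(t<a+10)
    if q.any():print(a,n[q].min().round(1),n[q].max().round(1),q.sum())
E
```

```text
[518.11643685 268.85394248 221.20044179] [-0.29564991  0.95526635  0.00512186 -0.00557727]
[[-0.56, 0.79, 0.24, 454.39], [0.83, 0.54, 0.18, 223.52], [0.01, 0.3, -0.95, 365.11], [0.0, 0.0, 0.0, 1.0]] 350.02914
[ 461  231   51   92 2411]
0.5616983 0.82734215 452.641 681.6157 -77.74658549178744 91.63938077275357 55.82667
-80 17.3 29.5 28
-70 3.2 28.7 84
-60 -12.7 27.7 137
-50 -25.8 26.7 188
-40 -40.8 25.7 233
-30 -51.3 24.9 276
-20 -50.2 23.8 264
-10 -44.0 22.8 234
0 -37.7 21.9 206
10 -32.6 21.0 179
20 -27.7 19.9 154
30 -21.3 19.0 130
40 -14.8 18.0 105
50 -9.5 17.1 81
60 -4.3 16.1 58
70 2.4 15.2 37
80 7.9 14.2 16
```

View pics/w1.png

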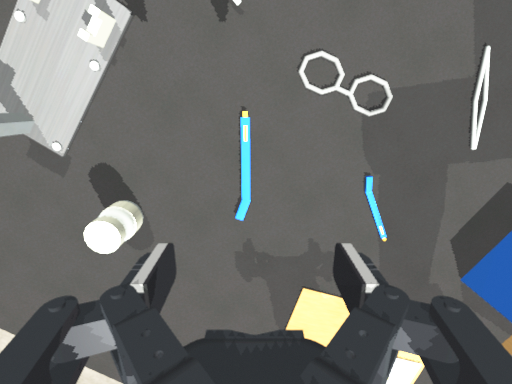

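Wrist view: the large arm's hinge is at (245,112), the bend at (246,198) and the ear tip at (240,219). My mask picked the blue bin at the right, so I'm restricting it.

Run:
```python
from h import *
s=arm.read_state()
im,d,K,M=shot("wrist")
k=np.zeros_like(im);k[100:225,225:265]=im[100:225,225:265]
Q,st=temple(k,d,K,M,8);print(st)
w=Q  # rough: bar rows 118..195
v0=ray(245.5,118,K,M,8)[:2];v1=ray(246,198,K,M,8)[:2];print(v0,v1,np.linalg.norm(v1-v0))
ax=(v1-v0)/np.linalg.norm(v1-v0);t=(Q-v0)@ax
B=Q[(t>3)&(t<95)];vx,vy,x0,y0=cv2.fitLine(B.astype(np.float32),cv2.DIST_L2,0,.01,.01).ravel()
if vx<0:vx,vy=-vx,-vy
t=(Q-[x0,y0])@[vx,vy];n=(Q-[x0,y0])@[-vy,vx]
for a in np.arange(-60,90,6):
    q=(t>=a)&(t<a+6)
    if q.any():print(a,n[q].min().round(1),n[q].max().round(1))
print("blue t",t.min(),t.max(),"p0",x0,y0,"deg",np.degrees(np.arctan2(vy,vx)))
mid=np.array([x0,y0])+(t.min()+55)*np.array([vx,vy]);print("mid",mid)
X=R.from_quat(s["ee_rot"]).as_matrix();print("tool y deg",np.degrees(np.arctan2(X[1,1],X[0,1])),totool([*(mid-s["position"][:2]),0]))
```

```text
[235 117  16 105 317]
[469.92238056 227.11453399] [558.08701309 286.5846863 ] 106.34708009185226
-48 -7.2 4.1
-42 -7.2 5.4
-36 -7.2 5.5
-30 -7.3 5.5
-24 -7.3 5.6
-18 -7.3 5.6
-12 -7.3 5.7
-6 -6.0 5.7
0 -6.0 5.8
6 -6.0 5.8
12 -6.0 5.9
18 -6.1 5.9
24 -6.1 6.0
30 -6.1 6.0
36 -6.1 6.1
42 -6.1 6.1
48 -6.1 6.2
54 -6.1 6.2
60 -6.1 6.3
66 -7.5 6.3
72 -10.3 5.0
78 -11.7 2.2
84 -14.6 0.9
blue t -45.42344536703251 96.54864784715598 p0 506.6088 251.68602 deg 33.43276
mid [514.60074581 256.96229907]
tool y deg 124.17902591036848 [ 0.92380138 -0.76586864 -0.00288666]
```

Request:
send_rows(
  steps=[
    [[0.92,-0.77,3.0,0,1],[0,0,3.5,0,1],[0,0,3.5,0,1],[0,0,3.5,0,1],[0,0,3.5,0,1],[0,0,2.0,0,0.6],[0,0,0,0,0.6]],
  ],
)

```text
clock: 2.87
position: [515.5, 255.6, 30.8]
ee_rot: [-0.283, 0.959, 0.007, 0.001]
contact_force: [-0.6, -0.8, 0.1]
gripper_width: 64.2
```

Run:
```python
from h import *
s=arm.read_state();print(s["position"],s["ee_rot"],totool([*(np.array([515,257])-s["position"][:2]),3-s["position"][2]]))
```

```text
[515.45588321 255.64541235  30.80518411] [-2.83006652e-01  9.59090966e-01  7.14072779e-03  8.74361697e-04] [-0.01934596  0.1017857   2.78226084]
```

Request:
send_rows(
  steps=[
    [[0,0.1,1.5,-0.02,0.5],[0,0,1.0,0,0.4],[0,0,0.2,0,0.4],[0,0,0,0,0.4]],
  ],
)

```text
clock: 3.2
position: [516.4, 256.2, 5.7]
ee_rot: [-0.29, 0.957, 0.007, 0.002]
contact_force: [0.8, -0.4, -0.1]
gripper_width: 34.3
```

Request:
send_rows(
  steps=[
    [[0,0,0.2,0,0.1],[0,0,0.1,0,0],[0,0,0,0,0],[0,0,0,0,0],[0,0,0,0,0],[0,0,0,0,0]],
  ],
)

```text
clock: 3.7
position: [519.2, 258.2, 8.1]
ee_rot: [-0.289, 0.957, 0.009, 0.007]
contact_force: [0.2, 0.0, 0.3]
gripper_width: 9.0
```

Request:
send_rows(
  steps=[
    [[0,0,0,0,0],[0,0,0,0,0]],
  ],
)

```text
clock: 3.87
position: [519.4, 258.3, 8.5]
ee_rot: [-0.289, 0.957, 0.009, 0.007]
contact_force: [-0.5, 0.1, -0.0]
gripper_width: 9.0
```

Run:
```python
from h import *
im,d,K,M=shot("wrist");cv2.imwrite("pics/w2.png",im)
s=arm.read_state();print(s["position"],s["ee_rot"],s["gripper_width"])
```

```text
[519.38438825 258.34897077   8.44184292] [-0.28903999  0.95724601  0.00915321  0.00722355] 9.085877404481058
```

View pics/w2.png

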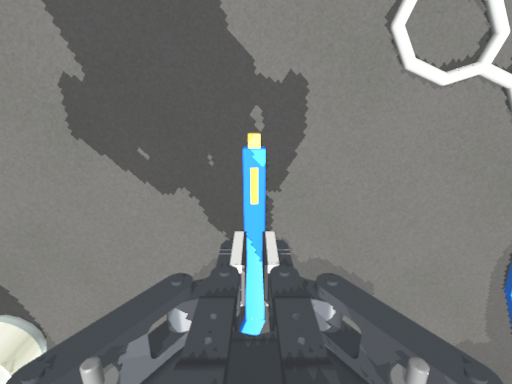

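The arm is between the pads. I'm checking its tilt using depth, and also its slide position.

```bash
cat >> h.py <<'E'
def held(ear=True):
    s=arm.read_state();im,d,K,M=shot("wrist");P=xyz(d,K,M)
    hsv=cv2.cvtColor(im,cv2.COLOR_BGR2HSV);m=cv2.inRange(hsv,(95,120,50),(125,255,255));m[:,:200]=0;m[:,320:]=0
    n,l,st,c=cv2.connectedComponentsWithStats(m);
    T=R.from_quat(s["ee_rot"]).as_matrix()
    for r in range(100,384,12):
        u=np.nonzero(m[r])[0]
        if len(u)>3:
            p=P[r,u];p=p[d[r,u]>0];
            if len(p): q=(np.median(p,0)-s["position"])@T;w=np.linalg.norm(p[0]-p[-1]);print(r,u.min(),u.max(),"world",np.median(p,0).round(1),"tool",q.round(1),"w",w.round(1))
    return im
E
python3 - <<'E'
from h import *
held()
E
```

```text
148 243 265 world [471.2 227.   10.5] tool [57.4  0.5 -3.2] w 11.3
160 242 265 world [477.7 228.2  11.1] tool [51.4 -2.  -3.7] w 16.6
172 242 265 world [483.1 231.7  11.4] tool [45.  -2.1 -3.8] w 15.5
184 243 265 world [485.7 239.7  11.3] tool [38.3  3.2 -3.5] w 16.6
196 243 265 world [492.5 241.1  11.7] tool [31.9  0.5 -3.8] w 15.8
208 243 265 world [498.  244.7  11.4] tool [25.3  0.5 -3.4] w 16.6
220 243 265 world [504.3 248.8  11.6] tool [17.7  0.5 -3.5] w 17.0
232 246 262 world [510.5 252.7  11.8] tool [10.4  0.2 -3.6] w 9.5
244 246 262 world [516.5 258.1  11.7] tool [ 2.5  1.5 -3.3] w 17.9
256 246 262 world [521.5 264.1  11.4] tool [-5.   3.7 -2.8] w 21.2
316 244 264 world [565.1 285.    9.1] tool [-52.9  -3.1   0.4] w 21.1
328 239 261 world [572.4 285.6  11.4] tool [-59.3  -6.6  -1.9] w 69.5
```

Run:
```python
from h import *
im,d,K,M=shot("wrist");P=xyz(d,K,M)
for (r,c) in((60,300),(150,330),(200,370),(200,200),(150,150)): print(r,c,np.median(P[r-5:r+5,c-5:c+5].reshape(-1,3),0).round(1))
c=cv2.resize(im[130:345,180:330],None,fx=3.5,fy=2.75,interpolation=cv2.INTER_NEAREST);cv2.imwrite("pics/w3.png",c)
```

```text
60 300 [423.5 222.5   0.7]
150 330 [450.4 263.    0.7]
200 370 [460.4 301.4   0.6]
200 200 [514.9 218.2   0.7]
150 150 [504.6 180.9   0.7]
```

View pics/w3.png

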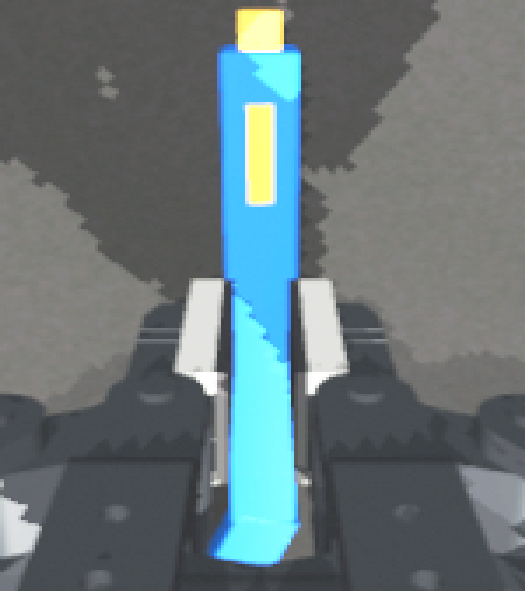

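The arm is held flat and centred (the bar end is at tool x=57), but only about 3 mm deep, so I'll regrip deeper.

Request:
send_rows(
  steps=[
    [[0,0,0.2,0,0.3],[0,0,0.3,0,0.3],[0,0,0.3,0,0.3],[0,0,0,0,0.3]],
  ],
)

```text
clock: 4.35
position: [519.8, 258.8, 0.2]
ee_rot: [-0.289, 0.957, 0.009, 0.008]
contact_force: [-1.1, -1.1, 3.0]
gripper_width: 25.6
```

Request:
send_rows(
  steps=[
    [[0,0,-0.15,0,0.2],[0,0,0,0,0.1],[0,0,0.05,0,0],[0,0,0.05,0,0],[0,0,0.05,0,0],[0,0,0,0,0]],
  ],
)

```text
clock: 4.85
position: [519.9, 258.8, 1.9]
ee_rot: [-0.29, 0.957, 0.009, 0.008]
contact_force: [-0.2, -0.3, -0.6]
gripper_width: 9.7
```

Run:
```python
from h import *
held()
```

```text
148 242 265 world [471.5 226.8   6.9] tool [57.9  0.3 -6.1] w 13.1
160 242 265 world [477.4 228.3   9.1] tool [52.1 -1.7 -8.3] w 14.8
172 242 259 world [483.7 230.3   8.4] tool [45.8 -3.5 -7.5] w 12.7
184 242 265 world [488.1 235.    8.5] tool [39.5 -2.1 -7.4] w 14.5
196 243 265 world [492.1 240.9   9. ] tool [32.9  0.6 -7.7] w 11.6
208 243 265 world [497.7 244.6   8.7] tool [26.2  0.5 -7.4] w 15.8
220 243 265 world [503.7 248.5   8.6] tool [19.   0.5 -7.1] w 15.1
232 244 265 world [509.5 252.7   8.6] tool [11.9  0.8 -6.9] w 11.5
244 245 263 world [514.7 257.3   8.4] tool [ 5.   1.8 -6.6] w 17.3
256 245 263 world [520.2 263.4   9.2] tool [-2.9  3.7 -7.2] w 21.0
328 240 263 world [571.8 286.    6.1] tool [-58.3  -6.2  -3.2] w 18.7
```

The grip is now 7 mm deep with the bar centre 3 mm along tool +x. I'll lift and turn.

Request:
send_rows(
  steps=[
    [[0,0,-1.5,0,0],[0,0,-3,0,0],[0,0,-3,-0.12,0],[0,0,-2,-0.12,0],[0,0,0,-0.12,0],[0,0,0,-0.12,0],[0,0,0,-0.12,0],[0,0,0,-0.12,0],[0,0,0,-0.12,0],[0,0,0,-0.12,0]],
  ],
)

```text
clock: 5.73
position: [517.5, 256.0, 96.7]
ee_rot: [0.712, -0.702, -0.005, -0.008]
contact_force: [0.1, 0.0, -0.5]
gripper_width: 9.7
```

```bash
cat > st.py <<'E'
from h import *
import sys
s=arm.read_state();X=R.from_quat(s["ee_rot"]).as_matrix()
t=np.array(list(map(float,sys.argv[1:4])))
print(s["position"].round(1),"tooly deg",np.degrees(np.arctan2(X[1,1],X[0,1])).round(2),"z",X[:,2].round(3),"move cm",totool(t-s["position"]).round(2),"F",s["contact_force"].round(1),s["gripper_width"].round(1))
E
python3 st.py 482 4.5 95
```

```text
Traceback (most recent call last):
  File "st.py", line 5, in <module>
    print(s["position"].round(1),"tooly deg",np.degrees(np.arctan2(X[1,1],X[0,1])).round(2),"z",X[:,2].round(3),"move cm",totool(t-s["position"]).round(2),"F",s["contact_force"].round(1),s["gripper_width"].round(1))
                                                                                                                                                                                           ^^^^^^^^^^^^^^^^^^^^^^^^
AttributeError: 'float' object has no attribute 'round'
```

Request:
send_rows(
  steps=[
    [[3.5,0.5,0,0.014,0],[3.5,0.5,0,0,0],[3.5,0.5,0,0,0],[3.5,0.5,0,0,0],[3.5,0.5,0,0,0],[3.5,0.5,0,0,0],[2.5,0.5,0,0,0],[0,0,0,0,0]],
  ],
)

```text
clock: 6.4
position: [481.2, 14.4, 87.2]
ee_rot: [0.71, -0.704, -0.007, -0.008]
contact_force: [-0.6, -0.1, 0.1]
gripper_width: 9.5
```

```bash
sed -i 's/,s\["gripper_width"\].round(1)/,s["gripper_width"]/' st.py; python3 st.py 482 4.5 60
python3 - <<'E'
from h import *
im=held();cv2.imwrite("pics/w4.png",im)
E
```

```text
[481.2  14.4  87.2] tooly deg -179.57 z [ 0.002  0.021 -1.   ] move cm [ 1.05 -0.07  2.7 ] F [-0.6 -0.1  0.1] 9.493232154534278
148 243 264 world [481.4 -43.   92.3] tool [57.3  0.2 -6.3] w 10.8
160 243 265 world [485.6 -37.3  93.8] tool [51.5 -4.  -7.7] w 11.0
172 243 265 world [478.3 -31.1  94. ] tool [45.3  3.2 -7.7] w 11.2
184 243 265 world [481.  -24.6  93.9] tool [38.9  0.4 -7.5] w 11.6
196 243 265 world [481.  -18.1  94.1] tool [32.3  0.4 -7.5] w 11.8
208 243 265 world [481.2 -11.4  94.1] tool [25.6  0.2 -7.4] w 95.5
220 244 264 world [480.9  -4.3  94.1] tool [18.5  0.4 -7.3] w 10.8
232 244 265 world [480.5   2.8  94.2] tool [11.4  0.7 -7.2] w 11.7
244 245 263 world [480.8  10.2  94.3] tool [ 4.   0.4 -7.1] w 16.8
256 245 263 world [480.7  18.   94.2] tool [-3.8  0.4 -6.9] w 18.5
268 245 263 world [480.6  25.9  94.3] tool [-11.7   0.4  -6.8] w 20.7
280 245 263 world [480.6  34.3  94.1] tool [-20.1   0.4  -6.4] w 24.5
292 244 264 world [480.5  42.8  94.3] tool [-28.5   0.4  -6.4] w 42.3
304 245 264 world [480.1  51.8  94. ] tool [-37.5   0.7  -6. ] w 125.1
316 245 264 world [480.1  60.8  94.2] tool [-46.6   0.7  -5.9] w 131.2
328 241 263 world [484.7  70.2  94.3] tool [-56.   -4.   -5.9] w 16.7
```

View pics/w4.png

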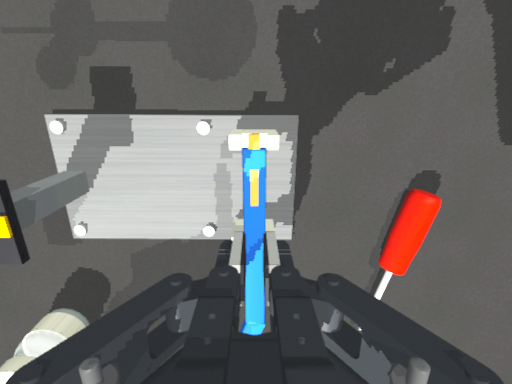

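The bar is level and along y. The far block is at (229–278, 130–150). I'll check the block's position from this view.

Run:
```python
from h import *
im,d,K,M=shot("wrist");P=xyz(d,K,M)
for lo,hi in((120,150),):
    z=P[lo:hi,215:295].reshape(-1,3);s=z[(z[:,2]>36)&(z[:,2]<46)]
    print(len(s),np.percentile(s,[1,50,99],axis=0).round(1))
z=P[215:245,215:295].reshape(-1,3);s=z[(z[:,2]>36)&(z[:,2]<46)&(z[:,1]>30)];print(len(s),np.percentile(s,[1,50,99],axis=0).round(1) if len(s) else 0)
print([ray(u,v,K,M,40).round(1).tolist() for u,v in((229.5,133),(278.5,133))])
```

```text
384 [[464.4 -43.1  37.2]
 [481.2 -38.4  40.7]
 [498.  -33.   42.2]]
10 [[464.4  35.   36.3]
 [481.2  35.3  39.7]
 [498.1  36.3  41.5]]
[[498.9, -42.4, 40.0], [465.6, -42.7, 40.0]]
```

Request:
send_rows(
  steps=[
    [[1.0,0,1.0,-0.007,0],[0,0,2.0,0,0],[0,0,0.5,0,0],[0,0,0,0,0]],
  ],
)

```text
clock: 6.83
position: [487.1, 11.1, 52.6]
ee_rot: [0.715, -0.699, -0.004, -0.012]
contact_force: [0.6, -0.4, 0.6]
gripper_width: 9.9
```

```bash
python3 st.py 481.6 3.8 33
```

```text
[487.1  11.1  52.6] tooly deg -178.77 z [ 0.011  0.024 -1.   ] move cm [0.77 0.59 1.94] F [ 0.6 -0.4  0.6] 9.920167535345131
```

Request:
send_rows(
  steps=[
    [[0.7,0.55,0,0.02,0],[0,0,0,0,0],[0,0,0,0,0]],
  ],
)

```text
clock: 7.08
position: [482.5, 5.6, 53.1]
ee_rot: [0.708, -0.706, -0.004, -0.013]
contact_force: [1.0, 0.5, 0.1]
gripper_width: 9.6
```

```bash
python3 st.py 481.6 3.8 33
```

```text
[482.5   5.6  53.1] tooly deg -179.82 z [ 0.012  0.024 -1.   ] move cm [0.23 0.11 2.  ] F [1.  0.5 0.1] 9.627172172170074
```

Request:
send_rows(
  steps=[
    [[0.25,0.1,0.6,0,0],[0.05,0.05,0.6,0,0],[0,0,0.4,0,0],[0,0,0,0,0]],
  ],
)

```text
clock: 7.42
position: [482.2, 3.5, 37.4]
ee_rot: [0.708, -0.706, -0.003, -0.015]
contact_force: [0.4, -0.1, 0.6]
gripper_width: 9.8
```

```bash
python3 st.py 481.6 3.8 32; python3 -c "
from h import *
held()"
```

```text
[482.2   3.5  37.4] tooly deg -179.78 z [ 0.016  0.025 -1.   ] move cm [-0.02  0.07  0.54] F [ 0.4 -0.1  0.6] 9.767001069445735
148 243 264 world [482.2 -53.9  41.7] tool [57.2  0.2 -5.8] w 10.6
160 243 265 world [485.8 -48.3  44.5] tool [51.6 -3.6 -8.3] w 11.0
172 243 265 world [479.3 -42.   44. ] tool [45.3  3.  -7.8] w 11.2
184 243 265 world [481.8 -35.7  44.1] tool [39.   0.4 -7.7] w 11.4
196 243 265 world [481.8 -28.9  43.7] tool [32.2  0.4 -7.1] w 11.6
208 244 265 world [482.  -22.4  44.4] tool [25.6  0.2 -7.6] w 11.3
220 244 265 world [481.5 -15.1  43.7] tool [18.4  0.7 -6.8] w 11.4
232 244 265 world [481.4  -8.1  44.2] tool [11.3  0.7 -7.1] w 11.7
244 245 263 world [481.7  -0.7  44.3] tool [ 4.   0.4 -7. ] w 17.4
256 245 263 world [481.6   7.1  44.4] tool [-3.8  0.4 -6.9] w 19.1
268 245 263 world [481.6  14.9  44.6] tool [-11.6   0.4  -6.9] w 18.9
280 245 263 world [481.6  23.3  44.4] tool [-20.    0.4  -6.5] w 24.1
292 245 264 world [481.2  31.9  44.3] tool [-28.6   0.7  -6.2] w 11.4
304 245 264 world [481.5  40.8  44.2] tool [-37.5   0.4  -5.9] w 60.1
316 245 264 world [481.2  50.   44.4] tool [-46.7   0.7  -5.9] w 61.9
328 241 263 world [484.3  59.5  44.4] tool [-56.2  -2.4  -5.6] w 16.4
```

Request:
send_rows(
  steps=[
    [[0,0.05,0.3,0,0],[0,0,0.25,0,0],[0,0,0.1,0,0],[0,0,0,0,0]],
  ],
)

```text
clock: 7.8
position: [482.4, 3.7, 32.0]
ee_rot: [0.709, -0.705, -0.003, -0.015]
contact_force: [-0.4, -0.4, -0.3]
gripper_width: 9.6
```

Request:
send_rows(
  steps=[
    [[0,0,0,0,0.15],[0,0,0,0,0.3],[0,0,0,0,0.4],[0,0,0,0,0.4],[0,0,-1,0,0.4],[0,0,-3,0,0.4],[0,0,-3,0,0.4],[0,0,0,0,0.4]],
  ],
)

```text
clock: 8.47
position: [480.3, 1.5, 101.9]
ee_rot: [0.709, -0.705, -0.004, -0.012]
contact_force: [1.2, 1.1, 0.1]
gripper_width: 34.4
```

```bash
python3 st.py 582 -151 230; python3 -c "
from h import *
im=held();cv2.imwrite('pics/w5.png',im)"
```

```text
[480.3   1.5 101.9] tooly deg -179.7 z [ 0.011  0.022 -1.   ] move cm [ 15.02 -10.23 -13.03] F [1.2 1.1 0.1] 34.360820291982414
136 244 260 world [482.3 -52.5  38.4] tool [55.4 -1.  62.3] w 35.4
232 246 259 world [481.7  26.8  38.7] tool [-23.9  -0.8  63.8] w 11.1
244 246 259 world [481.7  38.2  38.6] tool [-35.2  -0.8  64.2] w 11.1
256 246 259 world [481.6  49.5  39.1] tool [-46.6  -0.8  63.9] w 47.5
268 242 258 world [483.8  62.2  38.4] tool [-59.2  -3.1  65. ] w 48.6
280 238 253 world [487.8  74.7  38.6] tool [-71.8  -7.1  65.1] w 14.3
```

View pics/w5.png

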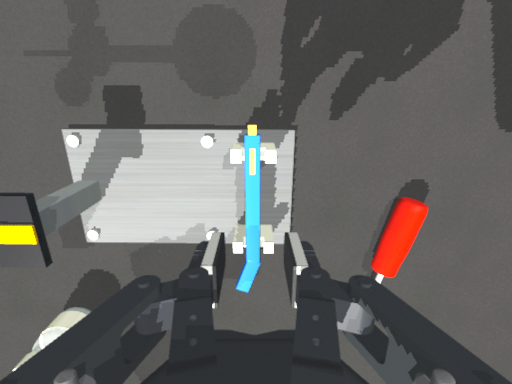

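Placed: the bar top reads 38.6 (bench offset +0.7) and it sits in both notches, centred at y≈1–2. Next, up and over to the knob.

Request:
send_rows(
  steps=[
    [[0,0,-3.5,0,0.7],[0,0,-3.5,0,0.7],[0,0,-3.5,0,0.7],[0,0,-3.0,0,0.7],[3,-2,0,0,0.7],[3,-2,0,0,0.7],[3,-2,0,0,0.7],[1,-2,0,0,0.7],[0,-2,0,0,0.7],[0,0,0,0,0.7]],
  ],
)

```text
clock: 9.35
position: [578.7, -105.4, 230.2]
ee_rot: [0.709, -0.705, -0.009, -0.006]
contact_force: [0.0, -0.3, -0.7]
gripper_width: 60.0
```

```bash
python3 st.py 582 -151 230; python3 -c "
from h import *
im,d,K,M=shot('wrist');P=xyz(d,K,M);cv2.imwrite('pics/w6.png',im)
m=cv2.inRange(cv2.cvtColor(im,cv2.COLOR_BGR2HSV),(5,150,100),(18,255,255))
s=(m>0)&(abs(P[:,:,2]-164)<6);q=P[s];print(s.sum(),np.percentile(q,[2,50,98],axis=0).round(1),q.mean(0))
v,u=np.nonzero(s);print(u.min(),u.max(),v.min(),v.max())
"
```

```text
[ 578.7 -105.4  230.2] tooly deg -179.64 z [-0.004  0.021 -1.   ] move cm [ 4.57 -0.3  -0.08] F [ 0.  -0.3 -0.7] 60.023858959067056
51 [[ 567.8 -170.4  160.2]
 [ 575.4 -167.7  163.4]
 [ 592.5 -146.9  165. ]] [ 576.86863123 -165.09958623  163.24884024]
234 268 120 155
```

View pics/w6.png

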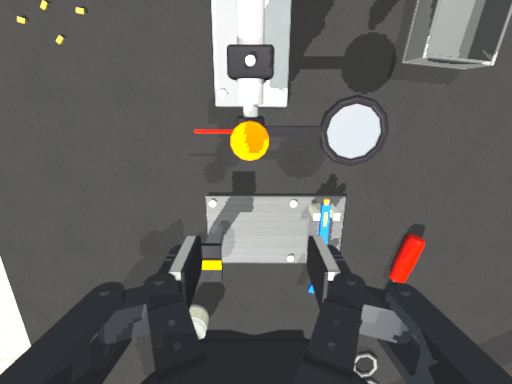

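The cap centre is at about (249.5,141), the pointer at (195–232,131), the yellow band at (212,265) and the rest is undisturbed.

```bash
python3 -c "
from h import *
im,d,K,M=shot('wrist')
hsv=cv2.cvtColor(im,cv2.COLOR_BGR2HSV)
m=cv2.inRange(hsv,(8,120,100),(35,255,255));m[:110]=0;m[170:]=0;m[:,225:]*=1
(x,y),r=cv2.minEnclosingCircle(np.argwhere(m[:, 225:275])[:,::-1].astype(np.float32));x+=225
print('cap',x,y,r,ray(x,y,K,M,164))
p=cv2.inRange(hsv,(0,150,100),(4,255,255));p[:120]=0;p[140:]=0;p[:,:190]=0;p[:,228:]=0
q=np.argwhere(p)[:,::-1].mean(0);print('ptr',q,ray(*q,K,M,100))
b=cv2.inRange(hsv,(20,150,100),(35,255,255));b[:255]=0;b[275:]=0;b[:,:195]=0;b[:,225:]=0
q=np.argwhere(b)[:,::-1];print('mark',q.min(0),q.max(0),ray(*q.mean(0),K,M,93))
print(ray(210,q.min(0)[1],K,M,93),ray(210,q.max(0)[1]+1,K,M,93))
"
```

```text
cap 246.69959831237793 140.0436248779297 20.313642501831055 [ 581.78224497 -155.80187615  164.        ]
ptr [208.57936508 130.42857143] [ 619.99722222 -155.25465865  100.        ]
mark [201 260] [219 269] [626.75561498   1.67993991  93.        ]
[626.69132943  -4.62888998  93.        ] [627.34009895   9.21441092  93.        ]
```

Request:
send_rows(
  steps=[
    [[2.5,-0.1,0,0,0.7],[2.3,-0.1,0,0,0.7],[0,0,2,0,0.7],[0,0,1.5,0,0.7],[0,0,0,0,0.7]],
  ],
)

```text
clock: 9.87
position: [574.0, -150.9, 191.2]
ee_rot: [0.711, -0.703, -0.012, -0.005]
contact_force: [-1.2, 0.5, 1.4]
gripper_width: 59.8
```

```bash
python3 st.py 580.5 -155 117
```

```text
[ 574.  -150.9  191.2] tooly deg -179.38 z [-0.01   0.024 -1.   ] move cm [ 0.6  -0.72  7.4 ] F [-1.2  0.5  1.4] 59.83752624684997
```

Request:
send_rows(
  steps=[
    [[0.6,-0.7,0,0,0.7],[0,0,2.5,0,0.7],[0,0,2.5,0,0.7],[0,0,1.0,0,0.7],[0,0,0,0,0.7]],
  ],
)

```text
clock: 10.28
position: [582.7, -154.9, 133.7]
ee_rot: [0.712, -0.702, -0.009, -0.006]
contact_force: [-0.8, 0.3, -0.4]
gripper_width: 59.9
```

```bash
python3 st.py 580.5 -155 117
```

```text
[ 582.7 -154.9  133.7] tooly deg -179.12 z [-0.004  0.022 -1.   ] move cm [0.04 0.22 1.67] F [-0.8  0.3 -0.4] 59.87076928295625
```

Request:
send_rows(
  steps=[
    [[0,0.15,1.2,0,0.6],[0,0,0.3,0,0.45],[0,0,0,0,0.3],[0,0,0,0,0.15],[0,0,0,0,0],[0,0,0,0,0],[0,0,0,0,0],[0,0,0,0,0]],
  ],
)

```text
clock: 10.95
position: [582.2, -154.7, 122.2]
ee_rot: [0.713, -0.701, -0.008, -0.006]
contact_force: [-0.2, -0.2, -3.9]
gripper_width: 26.5
```

```bash
python3 st.py 580.5 0 117
```

```text
[ 582.2 -154.7  122.2] tooly deg -178.99 z [-0.003  0.021 -1.   ] move cm [-15.45  -0.1    0.84] F [-0.2 -0.2 -3.9] 26.474698847252522
```

Request:
send_rows(
  steps=[
    [[0,0,0,0,0],[0,0,0,0,0]],
  ],
)

```text
clock: 11.12
position: [582.2, -154.7, 122.2]
ee_rot: [0.713, -0.701, -0.008, -0.006]
contact_force: [0.7, -0.0, -4.5]
gripper_width: 26.6
```

```bash
python3 st.py 582 0 117;python3 -c "
from h import *
im,d,K,M=shot('wrist');P=xyz(d,K,M);c=cv2.resize(im[150:350,150:360],None,fx=3.5,fy=2.9);cv2.imwrite('pics/w7.png',c)"
```

```text
[ 582.2 -154.7  122.2] tooly deg -178.99 z [-0.003  0.021 -1.   ] move cm [-15.45  -0.25   0.84] F [ 0.7 -0.  -4.5] 26.60615688316198
```

View pics/w7.png

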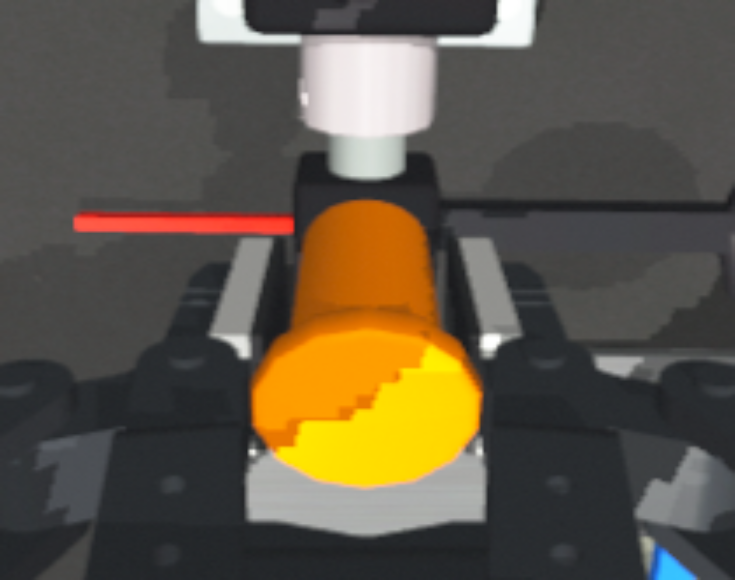

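The pads are catching the cap, because the tool is about 7 mm too high. I'll open, lower and close again.

Request:
send_rows(
  steps=[
    [[0,0,0,0,0.5],[0,0,0,0,0.5],[0,0,0.5,0,0.5],[0,0,0.3,0,0.5],[0,0,0,0,0.5]],
  ],
)

```text
clock: 11.58
position: [585.8, -154.8, 118.0]
ee_rot: [0.714, -0.7, -0.004, -0.009]
contact_force: [-0.2, 0.1, 1.2]
gripper_width: 42.9
```

```bash
python3 st.py 581.5 -155 115
```

```text
[ 585.8 -154.8  118. ] tooly deg -178.91 z [ 0.007  0.019 -1.   ] move cm [0.02 0.43 0.3 ] F [-0.2  0.1  1.2] 42.85491555462308
```

Request:
send_rows(
  steps=[
    [[0,0.4,0.35,0.015,0.45],[0,0,0,0,0.4],[0,0,0,0,0.4]],
  ],
)

```text
clock: 11.83
position: [581.8, -154.8, 114.5]
ee_rot: [0.708, -0.706, -0.004, -0.009]
contact_force: [-0.0, -0.7, 0.5]
gripper_width: 33.9
```

```bash
python3 st.py 581.5 -155 115
```

```text
[ 581.8 -154.8  114.5] tooly deg -179.85 z [ 0.008  0.019 -1.   ] move cm [ 0.02  0.03 -0.05] F [-0.  -0.7  0.5] 33.9180899923403
```

Request:
send_rows(
  steps=[
    [[0,0,0,0,0.2],[0,0,0,0,0],[0,0,0,0,0],[0,0,0,0,0],[0,0,0,0,0],[0,0,0,0,0]],
  ],
)

```text
clock: 12.33
position: [582.8, -154.7, 114.7]
ee_rot: [0.708, -0.706, -0.003, -0.01]
contact_force: [0.1, -0.4, -0.5]
gripper_width: 23.9
```

Request:
send_rows(
  steps=[
    [[-1.0,0,0,0,0],[-1.5,0,0,0,0],[-1.5,0,0,0,0],[-1.5,0,0,0,0],[-1.0,0,0,0,0]],
  ],
)

```text
clock: 12.75
position: [582.6, -97.4, 114.7]
ee_rot: [-0.707, 0.707, -0.001, 0.006]
contact_force: [1.8, -8.4, -2.1]
gripper_width: 23.8
```

```bash
python3 st.py 581.8 1.5 114.7
```

```text
[582.6 -97.4 114.7] tooly deg 179.96 z [ 0.009  0.007 -1.   ] move cm [-9.89  0.09  0.07] F [ 1.8 -8.4 -2.1] 23.79816891654208
```

The pull force matches the spring (8.4 N at 57 mm).

Request:
send_rows(
  steps=[
    [[-1.5,0,0,0,0],[-1.6,0.03,0,0,0],[-1.6,0,0,0,0],[-1.6,0,0,0,0],[-1.6,0,0,0,0],[-0.8,0,0,0,0]],
  ],
)

```text
clock: 13.25
position: [582.3, -23.4, 114.7]
ee_rot: [-0.707, 0.708, -0.007, -0.003]
contact_force: [2.1, -13.3, -2.9]
gripper_width: 24.4
```

```bash
python3 st.py 581.8 1.5 114.7
```

```text
[582.3 -23.4 114.7] tooly deg 179.91 z [ 0.006 -0.015 -1.   ] move cm [-2.49  0.05 -0.04] F [  2.1 -13.3  -2.9] 24.386407264438883
```

Request:
send_rows(
  steps=[
    [[-1.5,0,0,0,0],[-1.2,0,0,0,0],[-0.4,0,0,0,0]],
  ],
)

```text
clock: 13.5
position: [582.1, -0.9, 114.7]
ee_rot: [-0.706, 0.708, -0.011, -0.01]
contact_force: [3.8, -14.1, -1.7]
gripper_width: 24.0
```

```bash
cat > mk.py <<'E'
from h import *
import sys
s0=arm.read_state()
im,d,K,M=shot('top');cv2.imwrite('pics/t_last.png',im)
s1=arm.read_state();print(s0["position"].round(1),s1["position"].round(1),s1["contact_force"].round(1),s1["gripper_width"])
hsv=cv2.cvtColor(im,cv2.COLOR_BGR2HSV)
for n,lo,hi,z in(("ptr",(0,120,80),(4,255,255),100),("ptr2",(174,120,80),(180,255,255),100),("mark",(20,120,90),(35,255,255),93),("knob",(5,150,100),(18,255,255),164)):
    m=cv2.inRange(hsv,lo,hi);k=np.zeros_like(m);k[138:180,255:345]=m[138:180,255:345];q=np.argwhere(k)[:,::-1]
    if len(q):print(n,len(q),q.min(0),q.max(0),ray(*q.mean(0),K,M,z).round(1))
E
python3 mk.py
```

```text
[582.1  -0.9 114.7] [582.1  -1.  114.7] [  2.7 -11.   -1.1] 23.682715898206634
```

Run:
```python
from h import *
im,d,K,M=shot('wrist');im2,_,_,_=shot('scene')
a=cv2.resize(im[130:290,90:290],(600,480));b=im2[140:290,130:330];cv2.imwrite('pics/w8.png',a);cv2.imwrite('pics/s8.png',cv2.resize(b,None,fx=4,fy=4))
hsv=cv2.cvtColor(im,cv2.COLOR_BGR2HSV)
for n,lo,hi,z in(("ptr",(0,140,80),(4,255,255),101),("mark",(20,140,90),(35,255,255),93)):
    m=cv2.inRange(hsv,lo,hi);m[:130]=0;m[300:]=0;m[:,:90]=0;m[:,230:]=0;q=np.argwhere(m)[:,::-1]
    if len(q):print(n,len(q),q.min(0),q.max(0),ray(*q.mean(0),K,M,z).round(1),ray(q[:,0].mean(),q[:,1].min(),K,M,z).round(1),ray(q[:,0].mean(),q[:,1].max()+1,K,M,z).round(1))
print(arm.read_state()["position"])
```

```text
ptr 252 [170 233] [219 239] [6.194e+02 2.000e-01 1.010e+02] [619.3  -1.8 101. ] [619.6   3.  101. ]
mark 804 [155 223] [229 299] [628.8   6.2  93. ] [628.   -5.3  93. ] [632.4  54.4  93. ]
[582.09601511  -1.38909959 114.67352827]
```

View pics/w8.png

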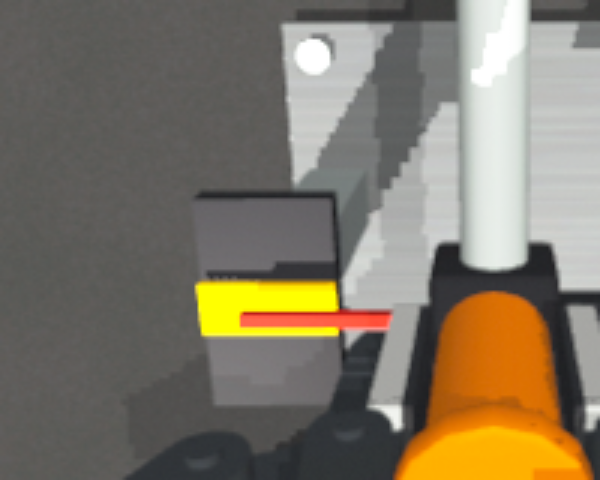

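The pointer is on the band, about 1.5 mm short of centre. I'll nudge it a little and check that it holds.

Request:
send_rows(
  steps=[
    [[-0.4,0,0,0,0]],
  ],
)

```text
clock: 13.73
position: [582.1, -0.7, 114.7]
ee_rot: [-0.706, 0.708, -0.012, -0.011]
contact_force: [3.1, -13.7, -1.8]
gripper_width: 24.1
```

```bash
cat > ck.py <<'E'
from h import *
for i in range(12):
    im,d,K,M=shot('wrist')
    if i%4==3:
        s=arm.read_state();print(s["clock"],s["position"].round(2),s["contact_force"].round(1),s["gripper_width"],s["joint_vel"].round(4))
hsv=cv2.cvtColor(im,cv2.COLOR_BGR2HSV)
for n,lo,hi,z in(("ptr",(0,140,80),(4,255,255),100),("mark",(20,140,90),(35,255,255),93)):
    m=cv2.inRange(hsv,lo,hi);m[:215]=0;m[255:]=0;m[:,:150]=0;m[:,203]=m[:,203];m[:,204:]=0;q=np.argwhere(m)[:,::-1]
    e=[ray(q[:,0].mean(),r,K,M,z).round(1)[:2] for r in(q[:,1].min(),q[:,1].max()+1)];print(n,q.min(0),q.max(0),e,(e[0]+e[1])/2)
E
python3 ck.py
```

```text
13.9333 [ 5.8207e+02 -5.0000e-01  1.1470e+02] [  2.9 -12.2  -1.6] 24.00412968642689 [-0.0001 -0.0016  0.0008 -0.0021 -0.0022 -0.0001]
14.1333 [ 5.8207e+02 -5.0000e-01  1.1469e+02] [  3.3 -12.9  -0.9] 24.308172716179392 [-0.0003 -0.0021 -0.0013 -0.0011  0.0009  0.    ]
14.3333 [ 5.8205e+02 -5.2000e-01  1.1469e+02] [  2.5 -12.4  -2.3] 24.235211550768852 [-0.0007  0.0002  0.001   0.0005 -0.0002  0.0012]
ptr [170 233] [203 240] [array([624.1,  -1. ]), array([624.5,   4.6])] [624.3   1.8]
mark [155 223] [202 241] [array([632.5,  -4.9]), array([633.6,   8.8])] [633.05   1.95]
```

The hold is steady: the pointer reads y=1.8 and the band centre 1.95. One last look at the whole scene.

Run:
```python
from h import *
im,*_=shot('scene');cv2.imwrite('pics/s9.png',cv2.resize(im[120:320,90:350],None,fx=3,fy=3))
```

```text
(no output)
```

View pics/s9.png

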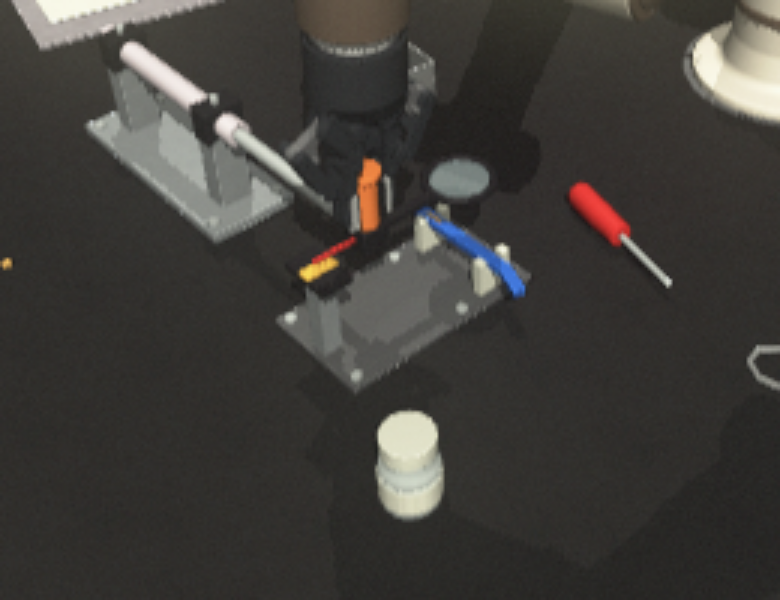

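The blue arm lies in both notches, the lens stands over it, and the pointer is over the yellow band. The jar and screwdriver haven't been moved. Handing in.

```bash
python3 -c "
from bench import job;print(job.job_done())"
```

```text
the job is handed in; nothing more can be done
None
```

The larger blue spectacle arm is in the rest and released. The rod is pulled out to the mark and still held by the knob; I handed the job in at about 14.4 s.

**Last checks**
- **Spectacle arm:** it lies flat in both notches, with its top at about 38 mm. Its centre is within about 1–2 mm of the middle of the rest.
- **Pointer:** it read y = 1.8 mm against 1.95 mm for the band centre, seen from the wrist camera. The top camera earlier put the mark at about 1.0–1.3 mm, which still leaves the pointer well inside the band.
- **Hold:** steady to within 0.02 mm over 0.4 s, pulling about 12–13 N against the spring.
- **Left alone:** the jar and screwdriver looked untouched in the last picture. The bin and spare front were hidden or cut off there, so I did not check them at the end.

**What went less cleanly**
- **Two regrips:** the first grip on the spectacle arm was only about 3 mm deep, and the first grip on the knob caught its cap. I redid both before going on.
- **Finger-opening reading:** it did not match the real widths, reading about 9.6 mm for the 12 mm bar and 24 mm for the 22 mm post. The grips held anyway.
- **Top camera:** in the final pose the gripper hid the mark from it, so the final pointer measurement rests on the wrist camera, with the scene picture agreeing by eye.

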